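# Open the clipped wax tote and lay its lid on the board

### The job

Open the wax tote: flip the spring clips at both ends of it fully open while the lid is still seated, then lift the lid off by its handle and set it down gently, flat and right way up, on the wooden board, with no part of the lid overhanging the board. Leave the clips open and do not disturb the other things on the bench.

Things in the scene. Friction and masses are not known exactly. Their poses are not given: they have to be found in the camera images.
- tote: white plastic tote fixed on the bench, heavy with cakes of wax: 140 (x) x 200 (y) x 110 mm high outside, walls 4 mm; origin at the centre of its underside, z up. A black bale clip on each end wall (+y and -y) holds the lid down.
- clip_a (a joint): angle of the black bale clip on the +y end: 0 = latched (strap upright, hook over the lid's edge), 2.2 = fully open, hanging outward and down. An over-centre spring pulls it shut below 0.5 rad (about 5 N down on the lip starts it) and throws it open by itself beyond 0.5 rad; it then stays. Pressing the lip down 35 mm and outward 18 mm with closed fingertips flips it.
- clip_a_tab (a point): thumb lip of the bale clip on the +y end of the tote: a lip 46 mm wide and 32 mm long that sticks outward and 25 deg upward from the top of the clip, above the lid's edge. This point is on its upper face near the outer edge, 25 mm outboard of the clip's hinge and 50 mm above it while the clip is latched; it moves with the clip.
- clip_a_hinge (a point): hinge axis of the clip on the +y end (middle of its hinge pins, 72 mm over all), 12 mm outside the end wall, 80 mm above the bench. The axis lies level, along the tote's x.
- clip_b (a joint): angle of the black bale clip on the -y end: 0 = latched (strap upright, hook over the lid's edge), 2.2 = fully open, hanging outward and down. An over-centre spring pulls it shut below 0.5 rad (about 5 N down on the lip starts it) and throws it open by itself beyond 0.5 rad; it then stays. Pressing the lip down 35 mm and outward 18 mm with closed fingertips flips it.
- clip_b_tab (a point): thumb lip of the bale clip on the -y end of the tote: a lip 46 mm wide and 32 mm long that sticks outward and 25 deg upward from the top of the clip, above the lid's edge. This point is on its upper face near the outer edge, 25 mm outboard of the clip's hinge and 50 mm above it while the clip is latched; it moves with the clip.
- clip_b_hinge (a point): hinge axis of the clip on the -y end (middle of its hinge pins, 72 mm over all), 12 mm outside the end wall, 80 mm above the bench. The axis lies level, along the tote's x.
- lid: loose white lid of the tote, about 0.3 kg, 150 (x) x 210 (y) mm: a 4 mm plate with a skirt that reaches 12 mm down outside the tote's walls with 2 mm play all round. Origin at the centre of the skirt's lower edge, z up, 98 mm above the bench while seated; the plate's top is 16 mm above the origin. A grey bow handle stands on its middle.
- lid_grip (a point): middle of the lid's grey handle bar, 50 mm above the lid's origin (34 mm above the plate's top). The bar runs along the lid's y: 96 mm long, 14 mm wide and 14 mm high (its top 41 mm above the plate), on two posts near its ends; grip it across its width (fingers closing along the lid's x).
- lid_corner0 (a point): corner of the lid at its +x +y, on the lower edge of the skirt (75 mm and 105 mm from the lid's origin)
- lid_corner1 (a point): corner of the lid at its +x -y, on the lower edge of the skirt (75 mm and 105 mm from the lid's origin)
- lid_corner2 (a point): corner of the lid at its -x -y, on the lower edge of the skirt (75 mm and 105 mm from the lid's origin)
- lid_corner3 (a point): corner of the lid at its -x +y, on the lower edge of the skirt (75 mm and 105 mm from the lid's origin)
- board: plain beech board fixed flat on the bench, 220 (x) x 300 (y) x 16 mm thick; origin at the centre of its underside, so its top is 16 mm above the origin. It lies on the other side of the bench from the tote.
- jar: amber glass jar with a metal lid, 68 mm across, 95 mm high, stands just beyond the tote; origin at the centre of its underside. Leave alone.
- cake: yellow cake of wax, 60 x 95 x 32 mm, lies just beyond the tote; origin at the centre of its underside. Leave alone.
- hive_tool: flat dark steel hive tool, 200 mm long, 44 mm wide, lies just beyond the board; origin at the middle of its underside. Leave alone.
- scraper: wax scraper with a blue handle, lies to the right; origin at its underside. Leave alone.
- dipper_pot: small steel pot, 124 mm across, 110 mm high, at the back; origin at the centre of its underside. Leave alone.
- jar_back: clear glass jar with a metal lid, 68 mm across, 95 mm high, at the back; origin at the centre of its underside. Leave alone.
- cake_back: darker cake of wax, 60 x 95 x 32 mm, at the back; origin at the centre of its underside. Leave alone.

How it is judged (in metres and radians):
On the way, in this order (a step that is already met when the one before it is completed fails the run):
1. both clips are flipped fully open (each beyond 1.8 rad) with the lid still seated on the tote (value of joint each of clip_a, clip_b above 1.8 rad and distance of lid from where it was at the start of the episode below 0.015 m), for 0.2 s.
2. the lid is lifted clear of the tote, level (z of lid in the frame of tote above 0.125 m and angle between lid's own z axis and vertical below 0.35 rad), for 0.1 s.
At the end, for the whole second after the job is handed in: both clips are still open (beyond 1.8 rad) and the lid lies at rest on the board, right way up and flat (within 0.05 rad; lower edge within 4 mm of the board's top), all four corners over the board (at most 3 mm past its edge) (value of joint each of clip_a, clip_b above 1.8 rad and z of lid in the frame of board between 0.012 and 0.02 m and angle between lid's own z axis and vertical below 0.05 rad and linear speed of lid below 0.02 m/s and angular speed of lid below 0.1 rad/s and x of lid_corner0 in the frame of board between -0.113 and 0.113 m and y of lid_corner0 in the frame of board between -0.153 and 0.153 m and x of lid_corner1 in the frame of board between -0.113 and 0.113 m and y of lid_corner1 in the frame of board between -0.153 and 0.153 m and x of lid_corner2 in the frame of board between -0.113 and 0.113 m and y of lid_corner2 in the frame of board between -0.153 and 0.153 m and x of lid_corner3 in the frame of board between -0.113 and 0.113 m and y of lid_corner3 in the frame of board between -0.153 and 0.153 m); the robot touches nothing.
It fails at once if the lid is raised more than 10 mm while a clip is still on it (z of lid in the frame of tote above 0.108 m and value of joint any of clip_a, clip_b below 1 rad).
It fails at once if the lid is dropped (falls free faster than 0.5 m/s, a drop of over 12 mm) (contact force between the fingers and lid below 0.05 N and linear speed of lid above 0.5 m/s).
It fails at once if another thing on the bench is shifted by more than 30 mm (distance of any of jar, cake, hive_tool, scraper, dipper_pot, jar_back, cake_back from where it was at the start of the episode above 0.03 m).
It also fails if it takes over 64 s, if anything falls off the work surface, if the arm or the gripper's body presses on something with over 40 N, if the wrist force passes 120 N, or if a joint passes its speed limit or range.

### The arm

A 7-joint arm with a two-finger parallel gripper is mounted at the origin on the work surface. World frame = base frame: x ahead of the robot, y to its left, z up, the work surface at z = 0. Lengths are in mm, angles in rad, forces in N, time in s.
With the tool pointing down it reaches from about 400 to 875 mm from the base axis. Payload 4.4 kg.
Tool frame: the origin (TCP) lies midway between the tips of the shut fingers; the grasp point (between the pads) lies 19 mm behind it; z points along the fingers, y is the line along which they close (so a half turn about z gives the same grasp; the last joint's range is limited). The gripper opens to 85 mm and grips with 20 to 120 N. Pads are 22 mm wide; open, the fingers measure 114 mm over their backs; the gripper's body (76 mm by 85 mm) begins 54 mm behind the grasp point. The pads swing forward as they close: fully open they stand 13 mm farther back than shut.
Start: joints at [-1.311, 0.628, 0.038, 1.517, -0.027, 0.996, -0.02], TCP at [208.02, 615.829, 231.313] pointing down, gripper open.
Joint ranges: [-3.06, 3.06], [-0.37, 2.12], [-1.25, 1.32], [0.18, 2.47], [-1.1, 4.24], [0.23, 1.98], [-2.94, 2.94]. Speed limits (rad/s): [2.57, 2.57, 3.14, 3.14, 3.14, 3.14, 3.14].

### API

Orientations are given as [roll, pitch, yaw] about the fixed x, y, z axes, in that order (R = Rz(yaw) Ry(pitch) Rx(roll)).
In Python, from cell import ctrl gives the robot as it stands.
- The arm moves only by the shell command python3 -m handwheel 'ROWS'. ROWS is JSON, a list of rows, each a list of 3 entries, a list of its own where there are three numbers: the turn, a rotation vector about the tool's x, y, z in degrees, then the shift along the tool's x, y, z in m, then the closure, from 0 (fully open) to 1 (shut). A call has 1 to 5 rows; each row shifts and turns the commanded pose from where the row before left it, along the tool's axes as they then stand; what a row does not reach is not made up. A row lasts 1/12 s, in which the tool goes at most 41.7 mm and 7.16 degrees, less where a joint would pass 70% of its speed; a pose out of reach is approached as far as the arm can. A call is refused whole if a number of a shift passes 0.0417 or a number of a turn 7.16, either way. A call with a gripper value outside its range is refused whole. The fingers move at their own pace and stop on an object; the grip force is fixed at half the most. Time passes only in rows, so rows that do not move let the fingers close. It gives the time, the measured TCP pose, the force, the opening and the grip force at its end, in the units of the state.
- ctrl.read_state(): the state, without advancing time (a new reading comes with each control period).
- ctrl.get_image(name): name is "scene" or "top" or "wrist"; returns a dict with "pixels" (420x560x3 uint8, red, green, blue), "fx", "fy", "cx", "cy" (pixels), "pose" (4x4, takes a point from camera to world coordinates); the wrist camera has in their place "T_tool_cam" (4x4, takes a point from camera to tool coordinates, whose origin is the TCP and whose axes are the flange's). Camera axes: x right, y up, looking along -z (the intrinsics and any distortion apply to the point x, -y, -z); pixel columns grow to the right and rows downward; lengths in mm; the calibration is good to about 2 mm. A picture is of the moment at which its call begins: read the wrist's pose just before it. There is no depth.
- ctrl.finish_job(): hands the job in; it is judged then, once.
The state is a dict: "clock": time; "qpos": joint angles; "qd": joint speeds; "tau": joint torques, N m; "eef_pos": TCP position; "tool_rot": TCP orientation; "force": force on the tool from outside, world axes, zero at the start; "torque": the same for the moment, N m; "width": finger opening in mm; "gripper_force": force on a finger pad.
Only numpy, scipy, OpenCV 4.12 (cv2) and the standard library are available. Lean on these libraries where they do the work, as an engineer would, in place of code of your own. Each camera call takes 0.05 s, during which the arm holds its last target. There are 200 camera calls.

## Working session

There is one attempt and no reset: what is moved stays moved. The work goes in short steps, Python scripts to look and compute and a shell command to move; the robot and the scene stay as the last step left them, time stands still between calls to the robot, and variables do not carry over. Pictures are saved under pics/ and viewed, at most 10 in all, crops included, and the job is handed in when it is done.

```bash
mkdir -p pics; python3 - <<'E'
from cell import ctrl
import cv2
s=ctrl.read_state();print(s['clock'],s['eef_pos'],s['tool_rot'],s['width'])
for n in('top','scene'):
    im=ctrl.get_image(n);cv2.imwrite(f'pics/{n}0.png',cv2.resize(im['pixels'][:,:,::-1],(800,600),interpolation=cv2.INTER_CUBIC))
    print({k:v for k,v in im.items() if k!='pixels'})
E
```

```text
0.0 [207.77599589 615.21853332 230.37328913] [-3.13964037e+00 -3.15460503e-05  2.81582057e+00] 85.48832056669224
{'fx': 432.30756569370925, 'fy': 432.30756569370925, 'cx': 283.39614062490966, 'cy': 203.24402814678533, 'pose': array([[ 6.65157794e-04,  9.94979566e-01, -1.00076077e-01,
         4.64920242e+02],
       [-9.99961170e-01,  1.54119119e-03,  8.67661684e-03,
        -6.11823004e+01],
       [ 8.78729283e-03,  1.00066419e-01,  9.94941956e-01,
         1.42835024e+03],
       [ 0.00000000e+00,  0.00000000e+00,  0.00000000e+00,
         1.00000000e+00]])}
{'fx': 450.8176223917231, 'fy': 450.8176223917231, 'cx': 281.1899188352684, 'cy': 200.0937957475171, 'pose': array([[ 3.61032434e-01, -8.05879655e-01,  4.69269181e-01,
         1.17674602e+03],
       [ 9.32550025e-01,  3.13315704e-01, -1.79398216e-01,
        -2.73524089e+02],
       [-2.45603110e-03,  5.02385561e-01,  8.64640224e-01,
         1.13527871e+03],
       [ 0.00000000e+00,  0.00000000e+00,  0.00000000e+00,
         1.00000000e+00]])}
```

View pics/top0.png

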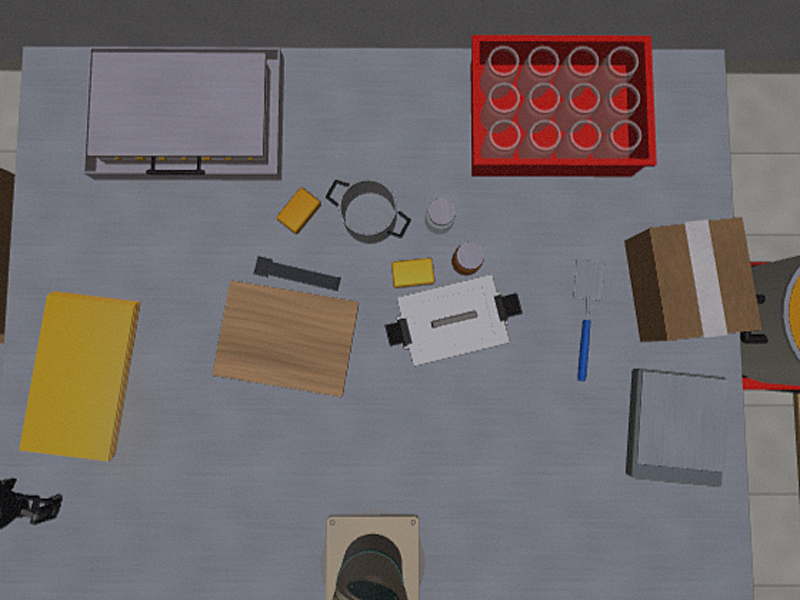

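View pics/scene0.png

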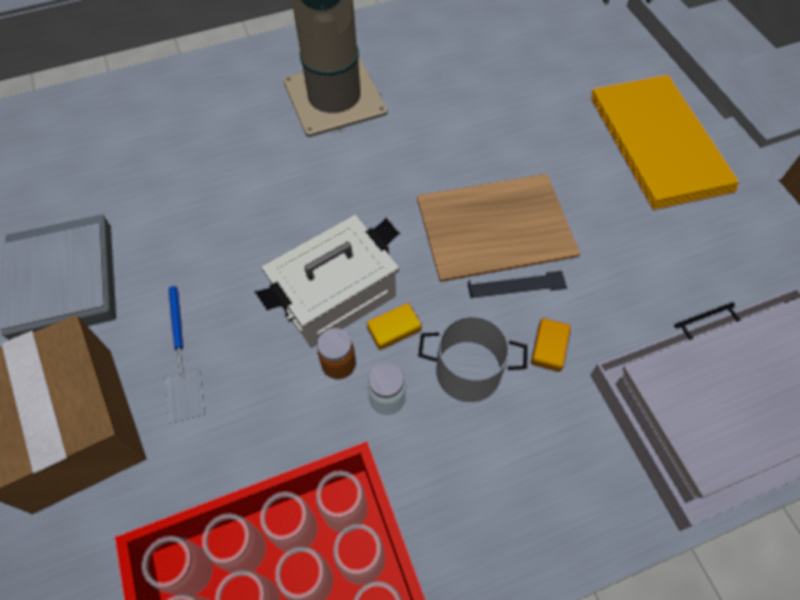

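The top view shows the lid corners at (397,292), (492,276), (509,345) and (415,365), with the handle running from (433,325) to (476,315). The lips are near (397,332) and (511,305). The board corners are at (232,281), (358,302), (343,396) and (213,376). The scene view agrees, and the jar and cake stand beyond the tote.

```bash
cat > h.py <<'E'
import numpy as np
from cell import ctrl
from scipy.spatial.transform import Rotation as Ro
def ray(im,U,V,z,sc=800/560,u0=0,v0=0):
    u=(U+.5)/sc-.5+u0; v=(V+.5)/sc-.5+v0
    P=im['pose']; d=P[:3,:3]@np.array([(u-im['cx'])/im['fx'],-(v-im['cy'])/im['fy'],-1]); o=P[:3,3]
    return o+d*(z-o[2])/d[2]
def togo(p,yaw=None):
    s=ctrl.read_state(); R=Ro.from_euler('xyz',s['tool_rot'])
    print('t',round(s['clock'],2),'tcp',s['eef_pos'].round(1),'rot',s['tool_rot'].round(3),'F',np.round(s['force'],1),'w',round(s['width'],1))
    if yaw is not None:
        T=Ro.from_euler('xyz',[np.pi,0,yaw]); print('turn deg',np.degrees((R.inv()*T).as_rotvec()).round(2)); print('shift mm in target axes',T.inv().apply(np.array(p)-s['eef_pos']).round(1))
    print('shift mm tool',R.inv().apply(np.array(p)-s['eef_pos']).round(1))
E
python3 - <<'E'
from h import *
im=ctrl.get_image('top')
c=np.array([ray(im,*p,114) for p in[(397,292),(492,276),(509,345),(415,365)]])
print(c.round(),c.mean(0).round(1))
e=(c[0]+c[3]-c[1]-c[2])[:2];print('tote y dir',np.degrees(np.arctan2(*e[::-1])), [np.linalg.norm(c[i]-c[i-1]) for i in range(4)])
h=[ray(im,*p,155) for p in[(433,325),(476,315)]];print(h,(h[0]+h[1])/2)
for p in [(397,332),(511,305)]: print('lip',ray(im,*p,130).round(1))
b=np.array([ray(im,*p,16) for p in[(232,281),(358,302),(343,396),(213,376)]])
print(b.round(),b.mean(0));e=(b[0]+b[3]-b[1]-b[2])[:2];print('board y dir',np.degrees(np.arctan2(*e[::-1])), [np.linalg.norm(b[i]-b[i-1]) for i in range(4)])
a=np.arctan2(*(c[0]+c[3]-c[1]-c[2])[1::-1]); 
ctr=c.mean(0)[:2]
for s in(1,-1): print('tab',ctr+s*137*np.array([np.cos(a),np.sin(a)]))
togo([0,0,0])
print(ray(im,468,258,95),ray(im,413,272,32))
E
```

```text
[[ 594.  -55.  114.]
 [ 629. -259.  114.]
 [ 481. -293.  114.]
 [ 439.  -94.  114.]] [ 535.8 -175.5  114. ]
tote y dir 100.81588634761816 [np.float64(159.6590675967106), np.float64(206.81522743362086), np.float64(151.4446830581388), np.float64(204.09724912718488)]
[array([ 521.7363652 , -129.92468397,  155.        ]), array([ 542.48068034, -218.8891611 ,  155.        ])] [ 532.10852277 -174.40692254  155.        ]
lip [508.1 -55.6 130. ]
lip [ 565.2 -296.2  130. ]
[[628. 324.  16.]
 [580.  34.  16.]
 [368.  66.  16.]
 [412. 361.  16.]] [497.14533063 196.36467966  16.        ]
board y dir 80.98210864357553 [np.float64(219.34930205531862), np.float64(293.51429023334515), np.float64(215.35079346108742), np.float64(297.5169590731835)]
tab [510.08134845 -40.89071551]
tab [ 561.49845273 -310.02317618]
t 0.15 tcp [207.9 615.4 230.6] rot [-3.14   0.     2.816] F [-0.3 -0.   0.1] w 85.3
shift mm tool [  -0.  -649.2  231.6]
[ 670.7078293  -210.18457566   95.        ] [647.93010818 -91.41873346  32.        ]
```

```bash
python3 -m handwheel '[[[0,0,6.5],[0,0,0],1],[[0,0,6.5],[0,0,0],1],[[0,0,6.5],[0,0,0],1],[[0,0,6.5],[0,0,0],1],[[0,0,6.5],[0,0,0],1]]'; python3 -m handwheel '[[[0,0,6.5],[0,0,0],1],[[0,0,6.5],[0,0,0],1],[[0,0,6.5],[0,0,0],1],[[0,0,6.5],[0,0,0],1],[[0,0,0],[0,0,0],1]]'
python3 -c "
from h import *
togo([505,-41,210],np.radians(102.3))"
```

```text
clock: 0.57
eef_pos: [207.9, 615.6, 231.0]
tool_rot: [-3.141, 0.0, 2.243]
force: [-0.5, -0.1, 1.0]
width: 25.8
gripper_force: 0.0
clock: 0.98
eef_pos: [207.7, 615.6, 230.8]
tool_rot: [-3.141, 0.001, 1.792]
force: [0.7, 0.2, 0.9]
width: -0.0
gripper_force: 0.0
t 0.98 tcp [207.7 615.6 230.8] rot [-3.141e+00  1.000e-03  1.792e+00] F [0.7 0.2 0.9] w -0.0
turn deg [-0.01  0.05  0.38]
shift mm in target axes [-704.9  150.6   20.8]
shift mm tool [-705.9  145.9   21.5]
```

```bash
for i in 1; do python3 -m handwheel '[[[0,0,0],[-0.035,0.0073,0],1],[[0,0,0],[-0.035,0.0073,0],1],[[0,0,0],[-0.035,0.0073,0],1],[[0,0,0],[-0.035,0.0073,0],1],[[0,0,0],[-0.035,0.0073,0],1]]';python3 -m handwheel '[[[0,0,0],[-0.035,0.0073,0],1],[[0,0,0],[-0.035,0.0073,0],1],[[0,0,0],[-0.035,0.0073,0],1],[[0,0,0],[-0.035,0.0073,0],1],[[0,0,0],[-0.035,0.0073,0],1]]';python3 -m handwheel '[[[0,0,0],[-0.035,0.0073,0],1],[[0,0,0],[-0.035,0.0073,0],1],[[0,0,0],[-0.035,0.0073,0],1],[[0,0,0],[-0.035,0.0073,0],1],[[0,0,0],[-0.035,0.0073,0],1]]';python3 -m handwheel '[[[0,0,0],[-0.035,0.0073,0],1],[[0,0,0],[-0.035,0.0073,0],1],[[0,0,0],[-0.03,0.0073,0],1],[[0,0,0],[-0.02,0.0073,0],1],[[0,0,0],[0,0,0],1]]';done | grep -E 'clock|eef'
python3 -c "
from h import *
import cv2
togo([505,-41,210],np.radians(102.3))
im=ctrl.get_image('wrist');cv2.imwrite('pics/w1.png',cv2.resize(im['pixels'][:,:,::-1],(800,600)))
print(im['T_tool_cam'],im['fx'],im['cx'],im['cy'],im.keys())"
```

```text
clock: 1.4
eef_pos: [282.8, 451.7, 231.2]
clock: 1.82
eef_pos: [357.3, 289.2, 231.4]
clock: 2.23
eef_pos: [431.8, 126.7, 231.4]
clock: 2.65
eef_pos: [488.9, 12.5, 231.7]
t 2.65 tcp [488.9  12.5 231.7] rot [3.139 0.004 1.791] F [ 0.7 -0.4  0.6] w -0.1
turn deg [0.14 0.2  0.32]
shift mm in target axes [-55.7   4.3  21.7]
shift mm tool [-55.6   4.   21.9]
[[-6.64880648e-04  9.64839438e-01  2.62839148e-01  6.59286029e+01]
 [ 9.99999382e-01  8.75667851e-04 -6.84824315e-04 -9.80073435e-02]
 [-8.90905299e-04  2.62838530e-01 -9.64839424e-01 -1.42814063e+02]
 [ 0.00000000e+00  0.00000000e+00  0.00000000e+00  1.00000000e+00]] 371.7825188344272 277.2623135515042 204.88737642537473 dict_keys(['pixels', 'fx', 'fy', 'cx', 'cy', 'T_tool_cam'])
```

View pics/w1.png

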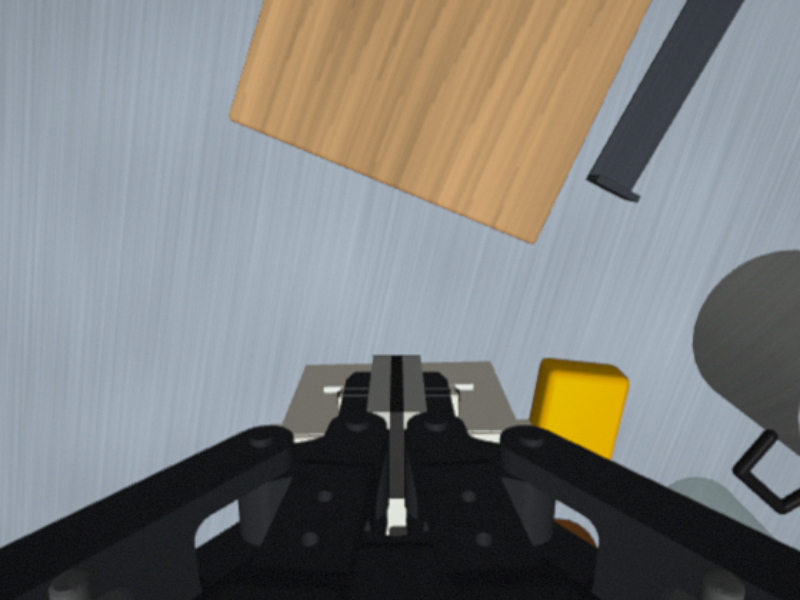

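The wrist view looks back towards +y. The near-end hinge pins sit level at (333,388) and (463,388), centred under the fingers at 397, so yaw and lateral position are good. The board's near corners are at (232,119) and (533,243).

```bash
cat >> h.py <<'E'
def wim(im):
    s=ctrl.read_state(); T=np.eye(4); T[:3,:3]=Ro.from_euler('xyz',s['tool_rot']).as_matrix(); T[:3,3]=s['eef_pos']
    im['pose']=T@im['T_tool_cam']; return im
E
python3 -c "
from h import *
im=wim(ctrl.get_image('wrist'))
for p in[(333,388,80),(463,388,80),(305,364,0),(491,362,0),(232,119,16),(533,243,16)]: print(ray(im,*p).round(1))
h=(ray(im,333,388,80)+ray(im,463,388,80))/2; d=ray(im,333,388,80)-ray(im,463,388,80); print(h,np.degrees(np.arctan2(d[1],d[0])))
togo([h[0],h[1],132])"
```

```text
[465.6 -63.1  80. ]
[542.1 -45.7  80. ]
[439.5 -87.7   0. ]
[576.4 -54.9   0. ]
[365.2  75.7  16. ]
[576.6  41.3  16. ]
[503.85888868 -54.41593475  80.        ] -167.19719762751797
t 2.75 tcp [486.5  17.1 231.1] rot [-3.141 -0.     1.795] F [0.1 0.1 0.3] w 0.2
shift mm tool [-73.6   1.1  99.1]
```

```bash
python3 -m handwheel '[[[0,0,0],[-0.02,0.0015,0.02],1],[[0,0,0],[-0.02,0.001,0.02],1],[[0,0,0],[-0.0195,0.001,0.02],1],[[0,0,0],[0,0,0.02],1],[[0,0,0],[0,0,0.005],1]]'|tail -5; python3 -m handwheel '[[[0,0,0],[0,0,0],1],[[0,0,0],[0,0,0],1]]'|grep -E 'eef|force'
python3 -c "
from h import *
togo([503,-40,130])"
```

```text
eef_pos: [501.0, -38.7, 143.8]
tool_rot: [-3.137, -0.002, 1.797]
force: [-0.6, 0.1, 0.1]
width: -0.1
gripper_force: 0.0
eef_pos: [503.0, -37.9, 146.6]
force: [0.3, -0.6, -0.4]
gripper_force: 0.0
t 3.33 tcp [503.  -37.9 146.6] rot [-3.141e+00 -1.000e-03  1.798e+00] F [ 0.3 -0.6 -0.4] w -0.1
shift mm tool [-2.1 -0.5 16.6]
```

```bash
python3 -m handwheel '[[[0,0,0],[-0.001,0,0.008],1],[[0,0,0],[-0.001,0,0.007],1],[[0,0,0],[0,0,0.005],1],[[0,0,0],[0.001,0,0.005],1]]'|grep -E 'eef|force'; python3 -m handwheel '[[[0,0,0],[0.002,0,0.006],1],[[0,0,0],[0.003,0,0.006],1],[[0,0,0],[0.003,0,0.006],1]]'|grep -E 'eef|force';python3 -m handwheel '[[[0,0,0],[0.004,0,0.006],1],[[0,0,0],[0.005,0,0.006],1],[[0,0,0],[0.003,0,0.002],1],[[0,0,0],[0,0,0],1]]'|grep -E 'eef|force'
python3 -c "
from h import *
import cv2
im=ctrl.get_image('top');cv2.imwrite('pics/t2.png',cv2.resize(im['pixels'][160:300,240:400,::-1],(640,560),interpolation=cv2.INTER_CUBIC))"
```

```text
eef_pos: [502.7, -31.2, 123.4]
force: [-0.9, 6.6, 5.7]
gripper_force: 2.3
eef_pos: [501.2, -24.8, 104.5]
force: [-3.7, 20.1, 14.0]
gripper_force: 9.7
eef_pos: [497.0, -16.4, 88.2]
force: [-1.2, 8.1, -4.5]
gripper_force: 4.1
```

View pics/t2.png

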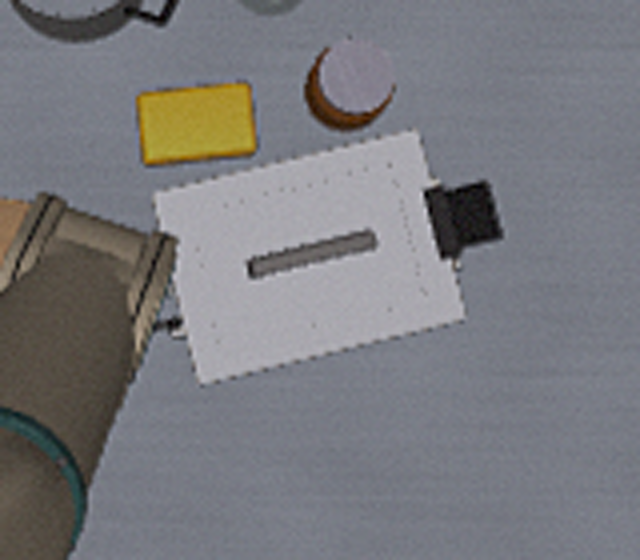

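The left hook is no longer on the lid edge, and the lid has not shifted. The right clip is still latched at (465,215). I'll rise and cross over to clip b.

```bash
python3 -m handwheel '[[[0,0,0],[0,0,-0.03],1],[[0,0,0],[0,0,-0.04],1],[[0,0,0],[0,0,-0.04],1],[[0,0,0],[-0.03,0,-0.02],1],[[0,0,0],[-0.04,0,0],1]]'|grep -E 'eef|force'; python3 -m handwheel '[[[0,0,0],[-0.04,0,0],1],[[0,0,0],[-0.04,0,0],1],[[0,0,0],[-0.04,0,0],1],[[0,0,0],[-0.04,0,0],1],[[0,0,0],[-0.03,0,0],1]]'|grep -E 'eef|force'; python3 -m handwheel '[[[0,0,0],[0,0,0],1],[[0,0,0],[0,0,0],1],[[0,0,0],[0,0,0],1]]'|grep -E 'clock|eef|force'
python3 -c "
from h import *
import cv2
togo([563,-308,146])
im=ctrl.get_image('scene');cv2.imwrite('pics/s2.png',cv2.resize(im['pixels'][120:260,160:320,::-1],(640,560),interpolation=cv2.INTER_CUBIC))"
```

```text
eef_pos: [517.9, -85.9, 224.0]
force: [0.7, 0.2, -0.6]
gripper_force: 0.0
eef_pos: [556.8, -278.2, 219.5]
force: [0.1, -0.2, -0.4]
gripper_force: 0.0
clock: 5.38
eef_pos: [556.6, -273.3, 218.9]
force: [-0.1, -0.0, 1.2]
gripper_force: 0.0
t 5.38 tcp [ 556.6 -273.3  218.9] rot [-3.141e+00 -2.000e-03  1.796e+00] F [-0.1 -0.   1.2] w 0.3
shift mm tool [-35.4  -1.5  72.8]
```

View pics/s2.png

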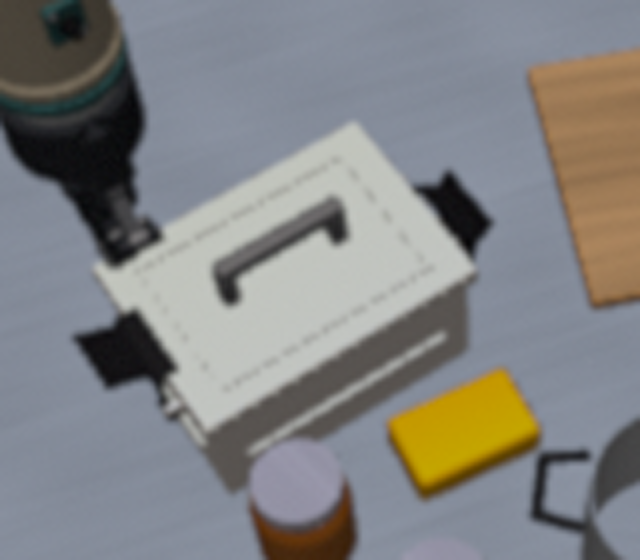

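Clip a at (460,210) now hangs outside, below the lid's edge; clip b at (120,350) is still latched.

```bash
python3 -m handwheel '[[[0,0,0],[-0.018,-0.001,0.025],1],[[0,0,0],[-0.018,-0.001,0.025],1],[[0,0,0],[0,0,0.022],1],[[0,0,0],[0,0,0],1],[[0,0,0],[0,0,0],1]]'|grep -E 'eef|force'; python3 -m handwheel '[[[0,0,0],[0,0,0.008],1],[[0,0,0],[0,0,0.007],1],[[0,0,0],[0,0,0.005],1],[[0,0,0],[-0.001,0,0.005],1]]'|grep -E 'eef|force'; python3 -m handwheel '[[[0,0,0],[-0.002,0,0.006],1],[[0,0,0],[-0.003,0,0.006],1],[[0,0,0],[-0.003,0,0.006],1]]'|grep -E 'eef|force';python3 -m handwheel '[[[0,0,0],[-0.004,0,0.006],1],[[0,0,0],[-0.005,0,0.006],1],[[0,0,0],[-0.003,0,0.002],1],[[0,0,0],[0,0,0],1]]'|grep -E 'eef|force'
python3 -m handwheel '[[[0,0,0],[0,0,-0.03],1],[[0,0,0],[0,0,-0.04],1],[[0,0,0],[0,0,-0.04],1],[[0,0,0],[0.03,0,-0.03],0.3],[[0,0,0],[0.04,0,0],0]]'|grep -E 'eef|force'; python3 -m handwheel '[[[0,0,0],[0.03,0,0],0],[[0,0,0],[0.03,0,0],0],[[0,0,0],[0.02,0,0],0],[[0,0,0],[0,0,0],0],[[0,0,0],[0,0,0],0]]'
python3 -c "
from h import *
import cv2
togo([533,-174,146])
im=ctrl.get_image('top')['pixels'][170:270,250:390,::-1];i2=ctrl.get_image('scene')['pixels'][130:230,170:310,::-1]
cv2.imwrite('pics/s3.png',np.vstack([cv2.resize(i,(420,300),interpolation=cv2.INTER_CUBIC) for i in (im,i2)]))"
```

```text
eef_pos: [562.4, -307.5, 146.5]
force: [0.6, -0.2, 1.2]
gripper_force: 0.0
eef_pos: [566.3, -317.3, 126.8]
force: [-0.2, -10.4, 16.7]
gripper_force: 8.3
eef_pos: [567.5, -323.4, 107.5]
force: [1.1, -4.1, 2.6]
gripper_force: 1.3
eef_pos: [566.5, -330.5, 89.0]
force: [-0.1, 0.0, 0.6]
gripper_force: 0.0
eef_pos: [554.4, -267.2, 236.1]
force: [0.9, 0.4, 0.9]
gripper_force: 0.0
clock: 7.6
eef_pos: [533.9, -182.2, 229.6]
tool_rot: [-3.141, -0.002, 1.798]
force: [-0.9, -1.5, 0.5]
width: 83.2
gripper_force: 0.0
t 7.6 tcp [ 533.9 -182.2  229.6] rot [-3.141e+00 -2.000e-03  1.798e+00] F [-0.9 -1.5  0.5] w 83.2
shift mm tool [ 8.   1.1 83.6]
```

View pics/s3.png

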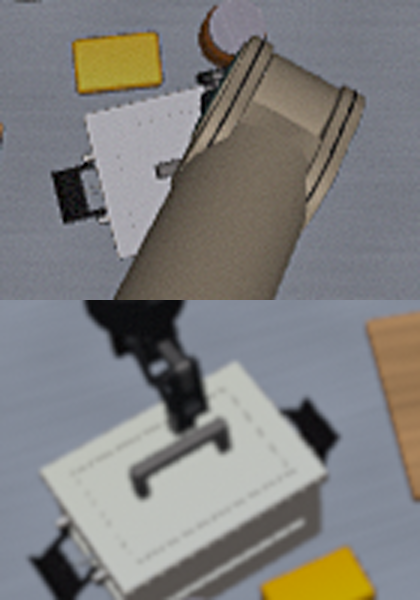

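Both clips hang open and the lid is still seated. Next I'll go down on the handle.

```bash
python3 -m handwheel '[[[0,0,0],[0.008,0.001,0.025],0],[[0,0,0],[0,0,0.025],0],[[0,0,0],[0,0,0.025],0],[[0,0,0],[0,0,0.015],0],[[0,0,0],[0,0,0.008],0]]'|grep -E 'eef|force'; python3 -m handwheel '[[[0,0,0],[0,0,0],0],[[0,0,0],[0,0,0],0.3],[[0,0,0],[0,0,0],0.6],[[0,0,0],[0,0,0],1],[[0,0,0],[0,0,0],1]]'|grep -E 'eef|force|width'; python3 -m handwheel '[[[0,0,0],[0,0,0],1],[[0,0,0],[0,0,0],1],[[0,0,0],[0,0,0],1],[[0,0,0],[0,0,0],1]]'
```

```text
eef_pos: [532.0, -177.7, 129.4]
force: [-1.0, -0.2, -0.2]
gripper_force: 0.0
eef_pos: [534.0, -177.0, 132.8]
force: [-0.5, 0.2, 0.5]
width: 39.1
gripper_force: 0.0
clock: 8.87
eef_pos: [534.1, -176.8, 132.5]
tool_rot: [3.14, 0.001, 1.795]
force: [-0.6, 0.3, 5.1]
width: 12.7
gripper_force: 59.9
```

```bash
python3 -m handwheel '[[[0,0,0],[0,0,-0.008],1],[[0,0,0],[0,0,-0.012],1],[[0,0,0],[0,0,-0.02],1],[[0,0,0],[0,0,-0.02],1],[[0,0,0],[0,0,-0.02],1]]'|grep -E 'eef|force|rot'; python3 -m handwheel '[[[0,0,2],[0,0,-0.02],1],[[0,0,5],[0,0,-0.01],1],[[0,0,5],[0,0,0],1],[[0,0,5],[0,0,0],1],[[0,0,4.8],[0,0,0],1]]'|grep -E 'eef|force|width'; python3 -m handwheel '[[[0,0,0],[0,0,0],1],[[0,0,0],[0,0,0],1],[[0,0,0],[0,0,0],1]]'
python3 -c "
from h import *
togo([497,196,180],np.radians(81))"
```

```text
eef_pos: [532.2, -176.5, 212.1]
tool_rot: [-3.139, -0.001, 1.794]
force: [-0.2, 0.6, -2.1]
gripper_force: 58.8
eef_pos: [532.5, -176.4, 241.8]
force: [0.3, 0.4, -3.1]
width: 12.9
gripper_force: 58.9
clock: 9.95
eef_pos: [533.0, -176.5, 241.5]
tool_rot: [-3.141, -0.0, 1.416]
force: [0.2, 0.0, -2.4]
width: 12.6
gripper_force: 58.8
t 9.95 tcp [ 533.  -176.5  241.5] rot [-3.141 -0.     1.416] F [ 0.2  0.  -2.4] w 12.6
turn deg [-0.06 -0.01  0.15]
shift mm in target axes [362.3 -93.8  61.5]
shift mm tool [362.5 -92.8  61.7]
```

```bash
python3 -m handwheel '[[[0,0,0],[0.01,-0.003,0],1],[[0,0,0],[0.02,-0.006,0],1],[[0,0,0],[0.028,-0.007,0],1],[[0,0,0],[0.028,-0.007,0],1],[[0,0,0],[0.028,-0.007,0],1]]'|grep -E 'eef|width'; python3 -m handwheel '[[[0,0,0],[0.028,-0.007,0],1],[[0,0,0],[0.028,-0.007,0],1],[[0,0,0],[0.028,-0.007,0],1],[[0,0,0],[0.028,-0.007,0],1],[[0,0,0],[0.028,-0.007,0],1]]'|grep -E 'eef|width'; python3 -m handwheel '[[[0,0,0],[0.028,-0.007,0],1],[[0,0,0],[0.028,-0.007,0],1],[[0,0,0],[0.025,-0.007,0],1],[[0,0,0],[0.018,-0.005,0],1],[[0,0,0],[0.009,-0.002,0],1]]'|grep -E 'eef|width'; python3 -m handwheel '[[[0,0,0],[0,0,0.02],1],[[0,0,0],[0,0,0.03],1],[[0,0,0],[0,0,0.03],1],[[0,0,0],[0,0,0.02],1],[[0,0,0],[0,0,0],1]]'
python3 -c "
from h import *
import cv2
togo([497,197,51],np.radians(81))
im=ctrl.get_image('top')['pixels'][160:300,120:280,::-1]
cv2.imwrite('pics/t4.png',cv2.resize(im,(640,560),interpolation=cv2.INTER_CUBIC))"
```

```text
eef_pos: [520.8, -57.6, 241.7]
width: 12.6
eef_pos: [507.8, 86.4, 241.8]
width: 12.8
eef_pos: [496.3, 199.6, 241.4]
width: 12.6
clock: 11.62
eef_pos: [494.8, 194.0, 138.2]
tool_rot: [-3.135, 0.004, 1.414]
force: [-1.1, 0.1, -4.0]
width: 12.9
gripper_force: 59.0
t 11.62 tcp [494.8 194.  138.2] rot [-3.135  0.004  1.414] F [-1.1  0.1 -4. ] w 12.9
turn deg [-0.4   0.26  0.03]
shift mm in target axes [ 3.4  1.7 87.2]
shift mm tool [ 3.7  2.3 87.2]
```

View pics/t4.png

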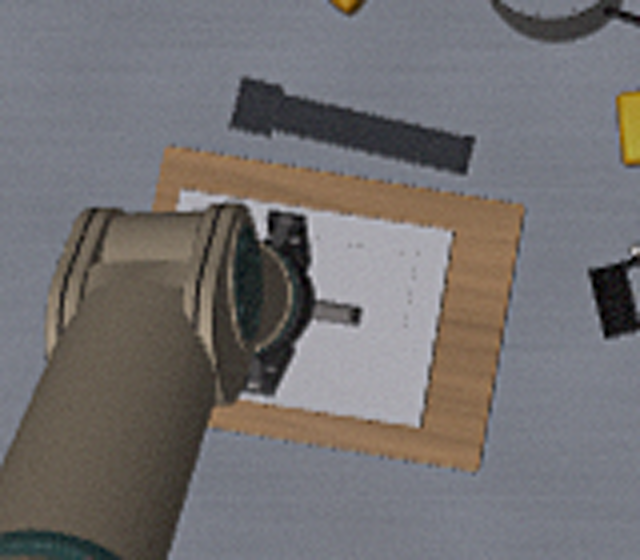

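The lid is over the board, square to it and well centred, with right-edge corners at (453,232) and (422,427). Margins are about 45 mm to the sides and 33 mm front and back. I'll lower it.

```bash
python3 -m handwheel '[[[0,0,0],[0.002,0.001,0.02],1],[[0,0,0],[0.001,0.001,0.02],1],[[0,0,0],[0,0,0.015],1],[[0,0,0],[0,0,0.012],1],[[0,0,0],[0,0,0.004],1]]'|grep -E 'eef|force'; python3 -m handwheel '[[[0,0,0],[0,0,0],1],[[0,0,0],[0,0,0],1],[[0,0,0],[0,0,0],1]]'
```

```text
eef_pos: [500.9, 197.8, 70.9]
force: [-0.2, -0.5, -3.2]
gripper_force: 59.0
clock: 12.33
eef_pos: [501.5, 198.2, 72.2]
tool_rot: [3.139, -0.001, 1.414]
force: [-0.3, 0.9, -3.4]
width: 12.7
gripper_force: 59.0
```

```bash
python3 -m handwheel '[[[0,0,0],[0,0.0,0.006],1],[[0,0,0],[0,0,0.006],1],[[0,0,0],[0,0,0.003],1],[[0,0,0],[0,0,0.002],1],[[0,0,0],[0,0,0.001],1]]'|grep -E 'eef|force'; python3 -m handwheel '[[[0,0,0],[0,0,0.001],1],[[0,0,0],[0,0,0],1],[[0,0,0],[0,0,0],1]]'|grep -E 'eef|force'
```

```text
eef_pos: [500.1, 197.8, 52.2]
force: [0.1, 0.0, -3.1]
gripper_force: 59.0
eef_pos: [500.4, 198.0, 51.8]
force: [-0.2, 0.5, -3.6]
gripper_force: 59.0
```

```bash
python3 -m handwheel '[[[0,0,0],[0,0,0.001],1],[[0,0,0],[0,0,0],1],[[0,0,0],[0,0,0],1]]'|grep -E 'eef|force|rot'
```

```text
eef_pos: [500.4, 198.0, 50.8]
tool_rot: [3.142, -0.0, 1.414]
force: [-0.4, 0.0, -3.9]
gripper_force: 59.0
```

```bash
for i in 1; do python3 -m handwheel '[[[0,0,0],[0,0,0.001],1],[[0,0,0],[0,0,0],1],[[0,0,0],[0,0,0],1]]'; python3 -m handwheel '[[[0,0,0],[0,0,0.001],1],[[0,0,0],[0,0,0],1],[[0,0,0],[0,0,0],1]]'; done|grep -E 'eef|^force'
```

```text
eef_pos: [500.5, 198.0, 50.6]
force: [-2.5, -0.8, 6.5]
eef_pos: [500.5, 198.0, 50.5]
force: [-3.8, -2.3, 15.1]
```

The lid is down on the board, so I'll ease off, release and rise.

```bash
python3 -m handwheel '[[[0,0,0],[0,0,-0.001],1],[[0,0,0],[0,0,0],0.7],[[0,0,0],[0,0,0],0.4],[[0,0,0],[0,0,0],0],[[0,0,0],[0,0,0],0]]'|grep -E 'eef|width|force'; python3 -m handwheel '[[[0,0,0],[0,0,0],0],[[0,0,0],[0,0,-0.015],0],[[0,0,0],[0,0,-0.03],0],[[0,0,0],[0,0,-0.03],0],[[0,0,0],[0,0,-0.04],0]]'|grep -E 'eef|width|force'; python3 -m handwheel '[[[0,0,0],[-0.04,-0.03,-0.02],0],[[0,0,0],[-0.04,-0.03,-0.02],0],[[0,0,0],[-0.02,-0.01,0],0],[[0,0,0],[0,0,0],0],[[0,0,0],[0,0,0],0]]'|grep -E 'eef|width|force'
python3 -c "
from h import *
import cv2
im=ctrl.get_image('top')['pixels'][150:300,120:400,::-1];i2=ctrl.get_image('scene')['pixels'][90:240,150:430,::-1]
cv2.imwrite('pics/f.png',np.vstack([cv2.resize(i,(560,300),interpolation=cv2.INTER_CUBIC) for i in (im,i2)]))"
```

```text
eef_pos: [500.5, 198.0, 49.6]
force: [-0.2, -0.3, 0.1]
width: 60.4
gripper_force: 0.0
eef_pos: [498.9, 197.4, 164.3]
force: [1.1, 1.1, 0.2]
width: 85.4
gripper_force: 0.0
eef_pos: [431.6, 125.3, 196.2]
force: [0.6, -0.0, -1.0]
width: 85.4
gripper_force: 0.0
```

View pics/f.png

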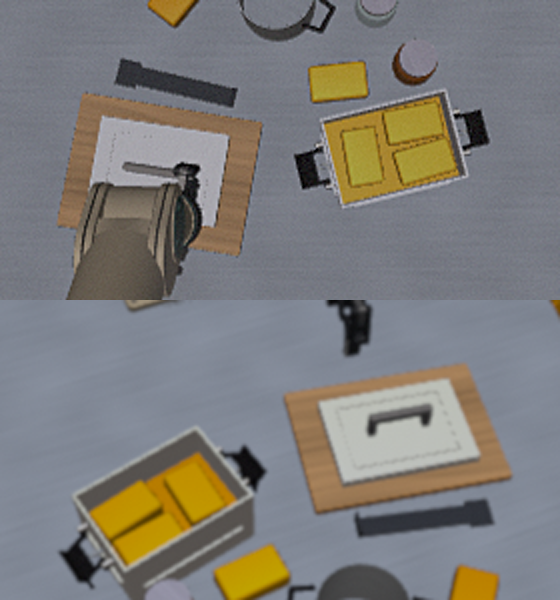

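The lid lies flat inside the board's edges, both clips hang open, and the gripper is clear.

```bash
python3 -c "
from cell import ctrl
print(ctrl.finish_job())"
```

```text
the job is handed in; nothing more can be done
None
```

I flipped both clips open with the lid seated, then set the lid flat and fully on the board. The gripper was clear and nothing else looked disturbed when I handed the job in, but no verdict came back.

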